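Fit the right divider board into the seed box

TASK

The wooden seed box lacks its divider. Of the three divider boards in the rack, which look alike but differ in thickness, only the thinnest fits the slot: pinch them to tell it by the finger opening, lift that one out, feel gently for the slot with its two ears (its place is known only roughly) and push it fully home in your grip before letting go. Leave the other two boards standing in the rack, disturb nothing else, and do not press hard on the box.

Things in the scene. Friction and masses are not known exactly. Their poses are not given: they have to be found in the camera images.
- seedbox: open wooden seed box fixed to the table, outside 150 mm along its x, 220 mm along its y, 80 mm high, walls 10 mm, floor 4 mm. Origin: centre of its underside, z up. Inside, against each x wall, a yellow guide block: |x| = 47 to 65 mm, 70 mm long in y, top level with the rim. A slot across each block takes one ear of a board, whose skirt hangs in the 94 mm between. Pressing above 30 N is too much.
- slot_mark (a point): rim level (80 mm up) at the box's x = 0, y = -15 mm, axes as the box, between black lines on the rims. The two facing slots (one per guide block, 10 mm wide in y, 25 mm deep, open upwards) are 3 to 27 mm from here towards the box's +y; how far is not told: feel or look. The guides move as one: stiff along y (15 N friction), sprung downwards (4 N per mm, 4 mm at most).
- home_mark (a point): point 52.5 mm above the table straight below slot_mark, axes as the box. A board fully home has its centre at this height (ears on the slot floors, top edge 15 mm above the rim, width along the box's x), and 3 to 27 mm from here towards the box's +y, as the slots stand. A board resting on the block tops has its centre 77.5 mm up.
- rack: grey plastic rack fixed to the table: base plate 120 x 220 x 6 mm with three pockets in a row along its y, at y = -75, 0 and +75 mm; each pocket is a pair of upright rails (80 mm long in x, 6 mm thick, tops 28 mm above the table) with a 17 mm gap, so the boards stand loosely in them, with their width along the rack's x. Origin: centre of the underside.
- board_a_center (a point): centre of a plywood divider board standing on edge in a rack pocket, 40 to 85 g. Skirt 70 mm wide, 45 mm high; above it the ears part, 116 mm wide, 40 mm high (85 mm in all). THICKNESS NOT TOLD: one board is 8, one 12, one 15 mm; name and place do not tell which; only 8 fits. x along the width, y through the thickness, z up; the ears' undersides are 2.5 mm above this point.
- board_b_center (a point): centre of a plywood divider board standing on edge in a rack pocket, 40 to 85 g. Skirt 70 mm wide, 45 mm high; above it the ears part, 116 mm wide, 40 mm high (85 mm in all). THICKNESS NOT TOLD: one board is 8, one 12, one 15 mm; name and place do not tell which; only 8 fits. x along the width, y through the thickness, z up; the ears' undersides are 2.5 mm above this point.
- board_c_center (a point): centre of a plywood divider board standing on edge in a rack pocket, 40 to 85 g. Skirt 70 mm wide, 45 mm high; above it the ears part, 116 mm wide, 40 mm high (85 mm in all). THICKNESS NOT TOLD: one board is 8, one 12, one 15 mm; name and place do not tell which; only 8 fits. x along the width, y through the thickness, z up; the ears' undersides are 2.5 mm above this point.
- board_a: the board whose centre is board_a_center; origin at the middle of its lower edge, 42.5 mm below that centre
- board_b: the board whose centre is board_b_center; origin at the middle of its lower edge, 42.5 mm below that centre
- board_c: the board whose centre is board_c_center; origin at the middle of its lower edge, 42.5 mm below that centre
- cup_mid (a point): small white paper-coloured sample cup, 48 mm across and 34 mm high, loose; point on its axis half-way up. It must not be shifted.
- planter_mid (a point): cut-down white plastic jug used as a planter, empty, 90 x 90 x 85 mm, red label, loose; point at its centre. It must not be shifted.
- spray_mid (a point): spray bottle, white with red head, 76 mm across and 195 mm high, loose; point on its axis 100 mm up. It must not be shifted.
Things that resemble listed ones, but are neither listed nor needed, are in the scene too. What is shaped like the board_b but blue is not meant.

How it is judged:
On the way, in this order (a step that is already met when the one before it is completed fails the run):
1. a board is pinched in the rack (((contact force between the fingers and board_a above 2 N and distance of board_a_center from where it was at the start of the episode below 0.02 m) or (contact force between the fingers and board_b above 2 N and distance of board_b_center from where it was at the start of the episode below 0.02 m) or (contact force between the fingers and board_c above 2 N and distance of board_c_center from where it was at the start of the episode below 0.02 m))), for 0.1 s.
2. a board is lifted out of the rack (((contact force between the fingers and board_a above 2 N and height (world z) of board_a_center above 0.085 m) or (contact force between the fingers and board_b above 2 N and height (world z) of board_b_center above 0.085 m) or (contact force between the fingers and board_c above 2 N and height (world z) of board_c_center above 0.085 m))), for 0.1 s.
3. a board is fully home in the slots while still gripped (((contact force between the fingers and board_a above 1 N and (x of board_a_center in the frame of seedbox between -0.012 and 0.012 m and y of board_a_center in the frame of seedbox between -0.018 and 0.018 m and z of board_a_center in the frame of seedbox between 0.044 and 0.0555 m and angle between board_a_center's own z axis and vertical below 0.08 rad and angle between the x axis of board_a_center and the x axis of seedbox, either way round below 0.12 rad)) or (contact force between the fingers and board_b above 1 N and (x of board_b_center in the frame of seedbox between -0.012 and 0.012 m and y of board_b_center in the frame of seedbox between -0.018 and 0.018 m and z of board_b_center in the frame of seedbox between 0.044 and 0.0555 m and angle between board_b_center's own z axis and vertical below 0.08 rad and angle between the x axis of board_b_center and the x axis of seedbox, either way round below 0.12 rad)) or (contact force between the fingers and board_c above 1 N and (x of board_c_center in the frame of seedbox between -0.012 and 0.012 m and y of board_c_center in the frame of seedbox between -0.018 and 0.018 m and z of board_c_center in the frame of seedbox between 0.044 and 0.0555 m and angle between board_c_center's own z axis and vertical below 0.08 rad and angle between the x axis of board_c_center and the x axis of seedbox, either way round below 0.12 rad)))), for 0.1 s.
At the end, for the whole second after the job is handed in: One board is home in the slots: centre 44 to 55.5 mm above the table, within 12 mm (x) and 18 mm (y) of the box middle, upright within 0.08 rad, width along the box x within 0.12 rad, released and at rest; the other two are within 30 mm of where they stood in the rack ((((x of board_a_center in the frame of seedbox between -0.012 and 0.012 m and y of board_a_center in the frame of seedbox between -0.018 and 0.018 m and z of board_a_center in the frame of seedbox between 0.044 and 0.0555 m and angle between board_a_center's own z axis and vertical below 0.08 rad and angle between the x axis of board_a_center and the x axis of seedbox, either way round below 0.12 rad) and contact force between the fingers and board_a below 0.1 N and linear speed of board_a below 0.02 m/s and distance of each of board_b_center, board_c_center from where it was at the start of the episode below 0.03 m) or ((x of board_b_center in the frame of seedbox between -0.012 and 0.012 m and y of board_b_center in the frame of seedbox between -0.018 and 0.018 m and z of board_b_center in the frame of seedbox between 0.044 and 0.0555 m and angle between board_b_center's own z axis and vertical below 0.08 rad and angle between the x axis of board_b_center and the x axis of seedbox, either way round below 0.12 rad) and contact force between the fingers and board_b below 0.1 N and linear speed of board_b below 0.02 m/s and distance of each of board_a_center, board_c_center from where it was at the start of the episode below 0.03 m) or ((x of board_c_center in the frame of seedbox between -0.012 and 0.012 m and y of board_c_center in the frame of seedbox between -0.018 and 0.018 m and z of board_c_center in the frame of seedbox between 0.044 and 0.0555 m and angle between board_c_center's own z axis and vertical below 0.08 rad and angle between the x axis of board_c_center and the x axis of seedbox, either way round below 0.12 rad) and contact force between the fingers and board_c below 0.1 N and linear speed of board_c below 0.02 m/s and distance of each of board_a_center, board_b_center from where it was at the start of the episode below 0.03 m))); the robot touches nothing.
It fails at once if a board is pressed against the seed box with more than 30 N (contact force between any of board_a, board_b, board_c and seedbox above 30 N).
It fails at once if the cup, the planter or the spray bottle is shifted by more than 20 mm (distance of any of cup_mid, planter_mid, spray_mid from where it was at the start of the episode above 0.02 m).
It also fails if it takes over 64 s, if anything falls off the work surface, if the arm or the gripper's body presses on something with over 40 N, if the wrist force passes 120 N, or if a joint passes its speed limit or range.

ROBOT

A 7-joint arm with a two-finger parallel gripper is mounted at the origin on the work surface. World frame = base frame: x ahead of the robot, y to its left, z up, the work surface at z = 0. Lengths are in m, angles in rad, forces in N, time in s.
With the tool pointing down it reaches from about 0.425 to 0.925 m from the base axis. Payload 6.8 kg.
Tool frame: the origin (TCP) lies between the finger pads; the fingertips stand 14 mm ahead of it and the grasp point (between the pads) lies 5 mm behind it; z points along the fingers, y is the direction in which the jaws open and shut (so a half turn about z gives the same grasp; the last joint's range is limited). The gripper opens to 85 mm and grips with 20 to 120 N. Pads are 22 mm wide; open, the fingers measure 114 mm over their backs; the gripper's body (76 mm by 85 mm) begins 54 mm behind the grasp point. The pads swing forward as they close: fully open they stand 13 mm farther back than shut.
Start: joints at [1.085, 0.477, 0.022, 1.555, -0.011, 1.109, -0.083], TCP at [0.249, -0.627, 0.245] pointing down, gripper open.
Joint ranges: [-2.96, 2.96], [-0.34, 2.1], [-1.41, 1.46], [0.24, 2.44], [-1.37, 4.51], [0.17, 1.92], [-2.96, 2.96]. Speed limits (rad/s): [2.39, 2.39, 3.14, 3.14, 3.14, 3.14, 3.14].

INTERFACE

Orientations are given as a unit quaternion [w, x, y, z].
In Python, from station import bot gives the robot as it stands.
- The arm moves only by the shell command python3 -m crank 'ROWS' [FORCE]. ROWS is JSON, a list of rows, each a list of 3 entries, a list of its own where there are three numbers: the shift along the tool's x, y, z in m, then the turn, a rotation vector about the tool's x, y, z in degrees, then the finger opening in m, from 0 to 0.0854. A call has 1 to 10 rows; each row shifts and turns the commanded pose from where the row before left it, along the tool's axes as they then stand; what a row does not reach is not made up. A row lasts 1/8 s, in which the tool goes at most 62.5 mm and 10.7 degrees, less where a joint would pass 70% of its speed; a pose out of reach is approached as far as the arm can. A call is refused whole if a number of a shift passes 0.0625 or a number of a turn 10.7, either way. A call with a gripper value outside its range is refused whole. The fingers move at their own pace and stop on an object; FORCE is the grip in N (left out, the last holds). Time passes only in rows, so rows that do not move let the fingers close. It gives the time, the measured TCP pose, the force and the opening at its end, in the units of the state.
- bot.get_obs(): the state, without advancing time (a new reading comes with each control period).
- bot.read_camera(name): name is "scene" or "top" or "wrist"; returns (picture, depth): 480x640x3 uint8, red, green, blue; 480x640 float32, m along the optical axis (not along the pixel's ray), 0 where there is no reading.
- bot.calibration(name): a dict with "fx", "fy", "cx", "cy" (pixels), "extrinsics" (4x4, takes a point from camera to world coordinates). Camera axes: x right, y down, z forward; pixel columns grow to the right and rows downward; lengths in m; the calibration is good to about 2 mm. A picture is of the moment at which its call begins: read the wrist's pose just before it. calibration takes no time and is no camera call; for the wrist camera it gives the pose at the moment of the call.
- bot.hand_in(): hands the job in, once; it reports no verdict.
The state is a dict: "t": time; "q": joint angles; "joint_vel": joint speeds; "joint_torque": joint torques, N m; "eef_pos": TCP position; "tool_rot": TCP orientation; "contact_force": force on the tool from outside, world axes, zero at the start; "torque": the same for the moment, N m; "gripper_width": opening from 0.0 (shut) to 1.0 (fully open).
Only numpy, scipy, OpenCV 4.12 (cv2) and the standard library are available. Lean on these libraries where they do the work, as an engineer would, in place of code of your own. Each camera call takes 0.05 s, during which the arm holds its last target.

## Working session

There is one attempt and no reset: what is moved stays moved. The work goes in short steps, Python scripts to look and compute and a shell command to move; the robot and the scene stay as the last step left them, time stands still between calls to the robot, and variables do not carry over. Pictures are saved under pics/ and viewed, and the job is handed in when it is done.

```bash
ls; mkdir -p pics; python3 - <<'E'
from station import bot
import cv2,numpy as np
o=bot.get_obs(); print({k:np.round(v,3) for k,v in o.items()})
for n in ["top","scene","wrist"]:
    p,d=bot.read_camera(n); c=bot.calibration(n)
    cv2.imwrite(f"pics/{n}0.png",p[:,:,::-1]); np.savez(f"{n}0.npz",p=p,d=d,E=c["extrinsics"],K=[c["fx"],c["fy"],c["cx"],c["cy"]])
    print(n,c["fx"],c["fy"],c["cx"],c["cy"]);print(np.round(c["extrinsics"],3))
E
```

```text
pics
{'t': np.float64(0.0), 'q': array([ 1.085,  0.478,  0.022,  1.556, -0.012,  1.109, -0.083]), 'joint_vel': array([ 0.   , -0.001,  0.   ,  0.   ,  0.001, -0.   ,  0.003]), 'joint_torque': array([-0.0000e+00, -5.9644e+01,  1.6080e+00, -2.8119e+01,  1.3000e-02,
        9.0000e-03,  0.0000e+00]), 'eef_pos': array([ 0.249, -0.627,  0.244]), 'tool_rot': array([-0.001,  0.982,  0.188, -0.   ]), 'contact_force': array([ 0.015,  0.8  , -0.52 ]), 'torque': array([-0.077, -0.   ,  0.005]), 'gripper_width': np.float64(1.001)}
top 469.34813008216065 469.34813008216065 323.36715114562617 236.03316268984423
[[ 1.000e-03 -9.890e-01  1.450e-01  4.030e-01]
 [-1.000e+00 -2.000e-03 -4.000e-03  1.350e-01]
 [ 4.000e-03 -1.450e-01 -9.890e-01  1.321e+00]
 [ 0.000e+00  0.000e+00  0.000e+00  1.000e+00]]
scene 572.2642733483051 572.2642733483051 318.04836720876744 239.62068309714698
[[-0.79   0.496 -0.36   1.069]
 [ 0.613  0.645 -0.457  0.721]
 [ 0.005 -0.582 -0.814  1.162]
 [ 0.     0.     0.     1.   ]]
wrist 353.39555372122817 353.39555372122817 314.0223643600307 233.49919477116327
[[ 0.369 -0.886 -0.282  0.321]
 [-0.93  -0.352 -0.11  -0.599]
 [-0.002  0.303 -0.953  0.372]
 [ 0.     0.     0.     1.   ]]
```

View pics/top0.png

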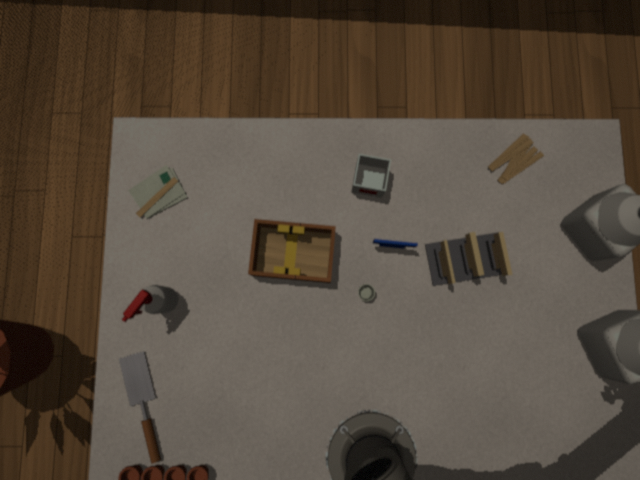

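View pics/scene0.png

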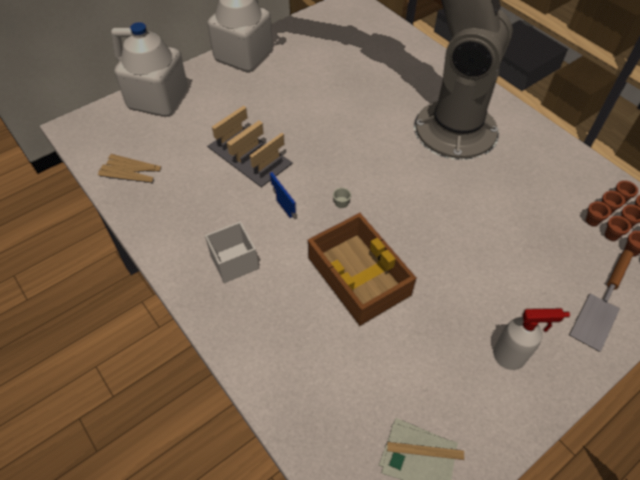

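View pics/wrist0.png

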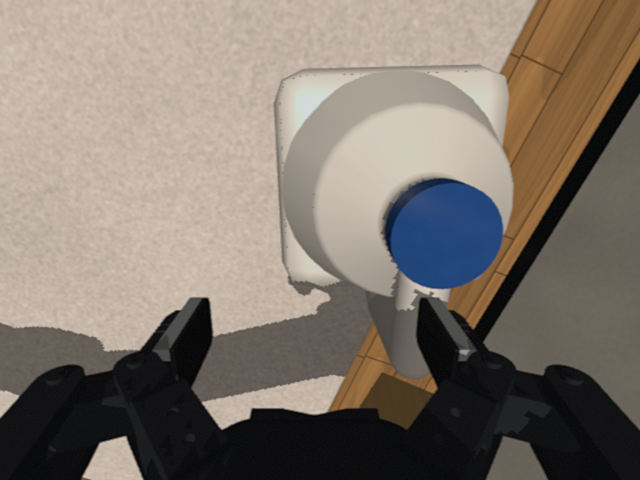

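The top view shows the box at about (292,250), the rack with three boards at about (470,258), the blue decoy at (395,243), the cup at (367,294), the planter at (372,175) and the spray bottle at (150,300). The wrist camera looks down on a jug just below the start pose. I'll zoom in next.

```bash
cat > h.py <<'E'
import numpy as np
def load(n):
    z=np.load(n); return z["p"],z["d"],z["E"],z["K"]
def cloud(d,E,K):
    v,u=np.mgrid[0:480,0:640]
    P=np.stack([(u-K[2])/K[0]*d,(v-K[3])/K[1]*d,d],-1)
    return P@E[:3,:3].T+E[:3,3]
def ray(u,v,z,E,K):
    r=E[:3,:3]@np.array([(u-K[2])/K[0],(v-K[3])/K[1],1]); c=E[:3,3]
    return c+r*(z-c[2])/r[2]
E
python3 - <<'E'
from h import *; import cv2
p,d,E,K=load("top0.npz"); X=cloud(d,E,K)
a=cv2.resize(p[210:295,240:345],None,fx=6,fy=6,interpolation=cv2.INTER_CUBIC); cv2.imwrite("pics/t_box.png",a[:,:,::-1])
a=cv2.resize(p[220:300,420:520],None,fx=7,fy=7,interpolation=cv2.INTER_CUBIC); cv2.imwrite("pics/t_rack.png",a[:,:,::-1])
for u,v in [(252,219),(335,225),(332,283),(250,277),(446,265),(473,255),(502,253),(395,243),(367,294),(372,175),(150,300)]:
    print(u,v,np.round(X[v,u],3))
E
```

```text
252 219 [ 0.646  0.334 -0.005]
335 225 [ 0.628  0.096 -0.001]
332 283 [0.403 0.135 1.321]
250 277 [0.48  0.334 0.003]
446 265 [ 0.509 -0.201  0.062]
473 255 [ 0.534 -0.268  0.084]
502 253 [ 0.538 -0.342  0.091]
395 243 [ 0.566 -0.062  0.082]
367 294 [0.433 0.007 0.   ]
372 175 [ 0.774 -0.012  0.004]
150 300 [0.414 0.557 0.15 ]
```

View pics/t_box.png

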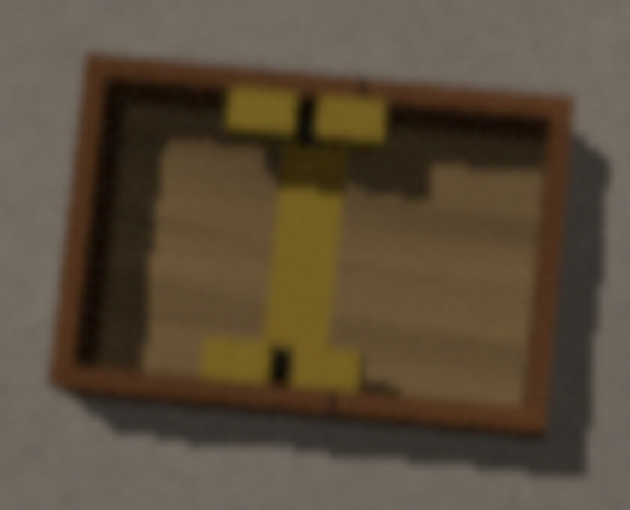

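View pics/t_rack.png

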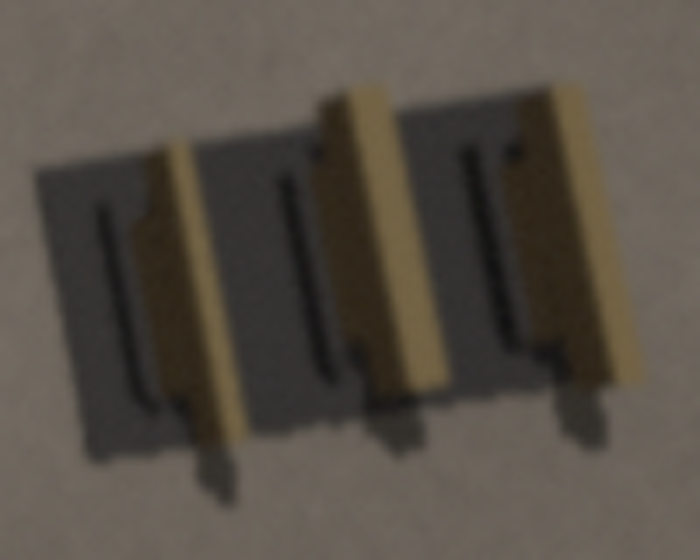

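Zoomed in, the left board at about (450,261) clearly has the thinnest top edge. Both slots are visible as dark gaps in the yellow blocks, at about (290.5,229) and (286.5,271), with the black rim lines at about (300,224) and (295.5,277). Now I'll turn these into positions.

```bash
python3 - <<'E'
from h import *; import cv2
p,d,E,K=load("top0.npz")
hsv=cv2.cvtColor(p,cv2.COLOR_RGB2HSV)
def rect(m,z,mn=15):
    n,l,s,c=cv2.connectedComponentsWithStats(m.astype(np.uint8))
    for i in range(1,n):
        if s[i,4]<mn: continue
        cs,_=cv2.findContours((l==i).astype(np.uint8),cv2.RETR_EXTERNAL,cv2.CHAIN_APPROX_NONE)
        b=cv2.boxPoints(cv2.minAreaRect(cs[0]))
        W=np.array([ray(u,v,z,E,K)[:2] for u,v in b])
        print(s[i,4],c[i].round(1),"ctr",ray(*c[i],z,E,K)[:2].round(4),"corn",W.round(3).tolist(), "sides",np.linalg.norm(np.diff(W,axis=0),axis=1).round(4),"angs",[np.degrees(np.arctan2(*(W[k+1]-W[k])[::-1])).round(1) for k in range(3)])
for nm,(u,v) in dict(board=(452,262),board2=(479,255),yel=(290,250),rim=(260,222),).items(): print(nm,p[v,u],hsv[v,u])
H,S,V=[hsv[...,i].astype(int) for i in range(3)]
roi=np.zeros((480,640),bool); roi[225:290,425:515]=1
print("boards"); rect(roi&(S>85)&(V>90)&(H<30),0.091)
roi=np.zeros((480,640),bool); roi[210:295,240:345]=1
print("rim"); rect(roi&(H<13)&(S>110)&(V>60),0.08,50)
print("yellow"); rect(roi&(H>19)&(H<32)&(S>150)&(V>60),0.08)
f=lambda x,y:((x+.5)/6-.5+240,(y+.5)/6-.5+210)
for nm,x,y in [("TL",90,57),("TR",571,97),("BR",543,430),("BL",55,383),("lineT",362,88),("lineB",335,400),("slotT",305,115),("slotB",281,365)]:
    print(nm,ray(*f(x,y),.08,E,K)[:2].round(4))
E
```

```text
board [61 57 52] [17 38 61]
board2 [104  91  65] [ 20  96 104]
yel [116  95  36] [ 22 176 116]
rim [63 40 23] [ 13 162  63]
boards
226 [476.5 253.5] ctr [ 0.537  -0.2748] corn [[0.591, -0.259], [0.594, -0.273], [0.484, -0.291], [0.481, -0.277]] sides [0.0141 0.112  0.0139] angs [np.float64(-78.0), np.float64(-170.8), np.float64(101.8)]
159 [505. 253.] ctr [ 0.5385 -0.3501] corn [[0.592, -0.336], [0.594, -0.346], [0.485, -0.364], [0.483, -0.354]] sides [0.0102 0.1102 0.0101] angs [np.float64(-77.4), np.float64(-170.6), np.float64(102.4)]
114 [449.4 261.8] ctr [ 0.5149 -0.2024] corn [[0.57, -0.19], [0.571, -0.197], [0.462, -0.214], [0.461, -0.208]] sides [0.0068 0.1105 0.0067] angs [np.float64(-78.6), np.float64(-170.8), np.float64(101.2)]
rim
yellow
88 [283.2 228.2] ctr [0.6056 0.2368] corn [[0.614, 0.254], [0.614, 0.221], [0.595, 0.221], [0.595, 0.253]] sides [0.0322 0.019  0.0321] angs [np.float64(-89.9), np.float64(-179.3), np.float64(90.1)]
88 [298.  229.5] ctr [0.6021 0.1972] corn [[0.612, 0.213], [0.612, 0.181], [0.593, 0.181], [0.593, 0.213]] sides [0.0322 0.019  0.0321] angs [np.float64(-89.9), np.float64(-179.6), np.float64(90.1)]
465 [288.9 259.5] ctr [0.5214 0.2207] corn [[0.574, 0.264], [0.574, 0.192], [0.483, 0.191], [0.483, 0.262]] sides [0.072  0.0906 0.0713] angs [np.float64(-89.9), np.float64(-179.5), np.float64(90.1)]
TL [0.6303 0.314 ]
TR [0.6125 0.0988]
BR [0.4641 0.1115]
BL [0.4845 0.3262]
lineT [0.6164 0.1922]
lineB [0.4772 0.203 ]
slotT [0.6041 0.2176]
slotB [0.4925 0.2269]
```

```bash
python3 -m crank '[[[0,0,-0.03],[0,0,6.2],0.06],[[0,0,-0.03],[0,0,6.3],0.06],[[0.041,-0.047,0],[0,0,0],0.06],[[0.041,-0.047,0],[0,0,0],0.06],[[0.041,-0.047,0],[0,0,0],0.06],[[0.041,-0.047,0],[0,0,0],0.06],[[0.041,-0.047,0],[0,0,0],0.06],[[0.041,-0.047,0],[0,0,0],0.06],[[0.041,-0.047,0],[0,0,0],0.06],[[0.03,-0.04,0],[0,0,0],0.06]]'
```

```text
t: 1.4
eef_pos: [0.5044, -0.21, 0.3052]
tool_rot: [-0.0, 0.997, 0.081, 0.0]
contact_force: [-0.1, -0.5, 0.4]
gripper_width: 0.705
```

```bash
python3 -m crank '[[[0,0,0.02],[0,0,0],0.06],[[0,0,0.01],[0,0,0],0.06]]'; python3 - <<'E'
from station import bot
import cv2,numpy as np
print(bot.get_obs()["eef_pos"],bot.get_obs()["tool_rot"])
c=bot.calibration("wrist");p,d=bot.read_camera("wrist")
cv2.imwrite("pics/w1.png",p[:,:,::-1]); np.savez("w1.npz",p=p,d=d,E=c["extrinsics"],K=[c["fx"],c["fy"],c["cx"],c["cy"]])
E
```

```text
t: 1.65
eef_pos: [0.5028, -0.2122, 0.2741]
tool_rot: [-0.0, 0.997, 0.08, -0.001]
contact_force: [-0.2, 0.3, 0.3]
gripper_width: 0.704
[ 0.50281575 -0.21222734  0.27413096] [-2.40826181e-04  9.96777132e-01  8.02155664e-02 -8.68579627e-04]
```

View pics/w1.png

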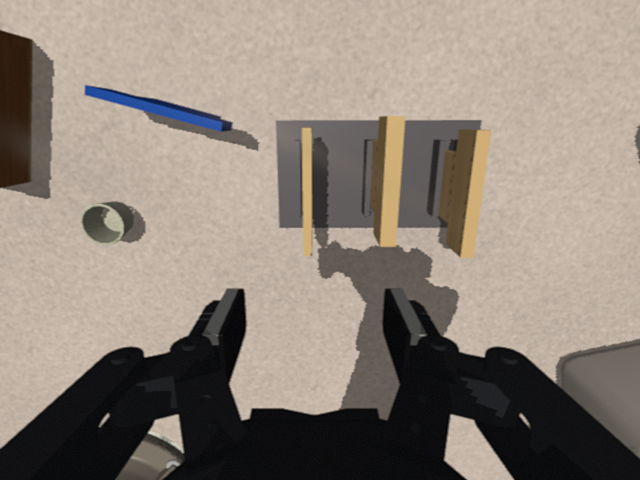

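The wrist view shows the three board top edges at about (307,191), (391,181) and (474,192). The left one is clearly the thinnest.

```bash
python3 - <<'E'
from h import *; import cv2
p,d,E,K=load("w1.npz"); X=cloud(d,E,K)
hsv=cv2.cvtColor(p,cv2.COLOR_RGB2HSV);print(hsv[190,307],hsv[180,395],hsv[210,240])
H,S,V=[hsv[...,i].astype(int) for i in range(3)]
m=((S>100)&(V>150)&(H<30)); m[:110]=0;m[262:]=0;m[:,:270]=0;m[:,500:]=0
n,l,s,c=cv2.connectedComponentsWithStats(m.astype(np.uint8))
for i in range(1,n):
    if s[i,4]<150: continue
    cs,_=cv2.findContours((l==i).astype(np.uint8),cv2.RETR_EXTERNAL,cv2.CHAIN_APPROX_NONE)
    b=cv2.boxPoints(cv2.minAreaRect(cs[0])); W=np.array([ray(u,v,.091,E,K)[:2] for u,v in b])
    q=X[l==i]; 
    v,u=np.where(l==i); t=np.array([ray(a,b2,.091,E,K)[:2] for a,b2 in zip(u,v)])
    w,ev=np.linalg.eigh(np.cov(t.T)); 
    print(s[i,4],c[i].round(1),ray(*c[i],.091,E,K)[:2].round(4),"depth med",np.median(q,0).round(4),W.round(4).tolist(),np.linalg.norm(np.diff(W,axis=0),axis=1).round(4),"yaw",np.degrees(np.arctan(ev[1,1]/ev[0,1])).round(2))
E
```

```text
[ 20 109 208] [ 20 108 204] [ 14  38 201]
2133 [391.3 180. ] [ 0.5415 -0.2754] depth med [ 0.5423 -0.2756  0.0903] [[0.4796, -0.2781], [0.5932, -0.2596], [0.5947, -0.2739], [0.4811, -0.2941]] [0.1151 0.0144 0.1153] yaw 9.27
1035 [306.8 190.6] [ 0.5203 -0.2034] depth med [ 0.5201 -0.2034  0.0904] [[0.5724, -0.1912], [0.5736, -0.1987], [0.4614, -0.2165], [0.46, -0.2082]] [0.0076 0.1136 0.0085] yaw 9.09
1614 [474.8 192. ] [ 0.543  -0.3512] depth med [ 0.544  -0.3515  0.0903] [[0.4818, -0.3544], [0.5952, -0.3371], [0.5955, -0.3484], [0.482, -0.367]] [0.1146 0.0113 0.115 ] yaw 9.33
```

```bash
python3 -m crank '[[[0.015,-0.006,0],[0,0,0],0.06],[[0,0,0.05],[0,0,0],0.06],[[0,0,0.05],[0,0,0],0.06],[[0,0,0.04],[0,0,0],0.06],[[0,0,0],[0,0,0],0.06]]' 40
```

```text
t: 2.33
eef_pos: [0.5161, -0.2039, 0.1332]
tool_rot: [-0.001, 0.997, 0.08, -0.002]
contact_force: [-0.5, 0.5, 0.9]
gripper_width: 0.698
```

```bash
python3 -m crank '[[[0.001,0,0.035],[0,0,0],0.06],[[0,0,0.032],[0,0,0],0.06],[[0,0,0],[0,0,0],0.04],[[0,0,0],[0,0,0],0.02],[[0,0,0],[0,0,0],0.0],[[0,0,0],[0,0,0],0.0],[[0,0,0],[0,0,0],0.0],[[0,0,0],[0,0,0],0.0]]' 40
```

```text
t: 3.32
eef_pos: [0.5198, -0.2049, 0.0704]
tool_rot: [0.001, 0.997, 0.08, 0.002]
contact_force: [-0.8, -0.1, 7.8]
gripper_width: 0.087
```

The opening is 0.087, about 7.4 mm, so this is the 8 mm board (12 mm would read about 0.14). I'll lift it.

```bash
python3 -m crank '[[[0,0,0],[0,0,0],0.0],[[0,0,-0.008],[0,0,0],0.0],[[0,0,-0.015],[0,0,0],0.0],[[0,0,-0.03],[0,0,0],0.0],[[0,0,-0.04],[0,0,0],0.0],[[0,0,-0.04],[0,0,0],0.0],[[0,0,-0.01],[0,0,0],0.0],[[0,0,0],[0,0,0],0.0]]' 60; python3 - <<'E'
from station import bot
import cv2,numpy as np
c=bot.calibration("wrist");p,d=bot.read_camera("wrist")
cv2.imwrite("pics/w2.png",p[:,:,::-1]); np.savez("w2.npz",p=p,d=d,E=c["extrinsics"],K=[c["fx"],c["fy"],c["cx"],c["cy"]])
p,d=bot.read_camera("scene");cv2.imwrite("pics/s2.png",p[:,:,::-1])
o=bot.get_obs();print(o["eef_pos"],o["gripper_width"],o["contact_force"])
E
```

```text
t: 4.32
eef_pos: [0.5182, -0.2043, 0.212]
tool_rot: [0.0, 0.997, 0.08, 0.001]
contact_force: [-0.3, 0.1, -1.0]
gripper_width: 0.082
[ 0.51724722 -0.2040177   0.21017214] 0.08052652260091074 [-0.02999811  0.99283557 -0.93171841]
```

View pics/w2.png

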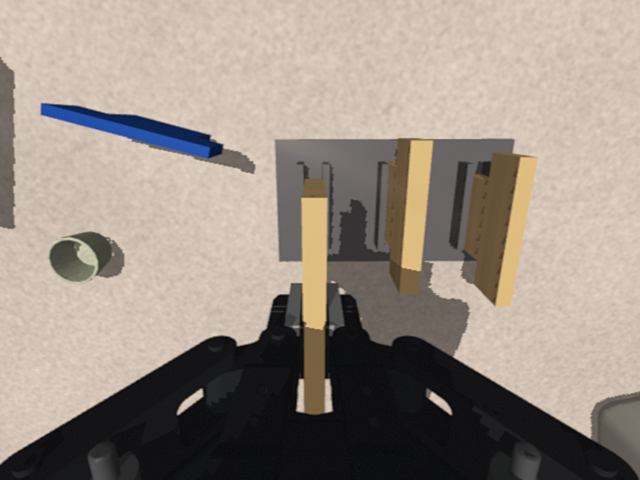

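View pics/s2.png

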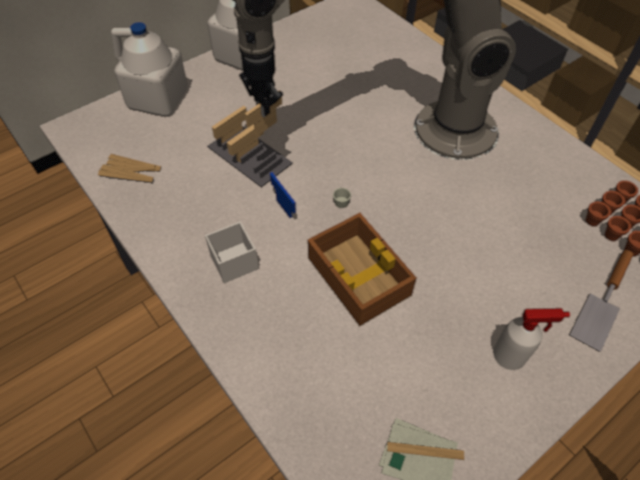

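The board is lifted in the grip, with its top edge running from about (314,188) to (314,413) in the wrist view. The other two boards still stand in the rack. Now I'll measure the board in the grip.

```bash
python3 - <<'E'
from h import *; import cv2
from scipy.spatial.transform import Rotation as R
p,d,E,K=load("w2.npz"); X=cloud(d,E,K)
from station import bot
o=bot.get_obs(); q=o["tool_rot"]; Rt=R.from_quat([q[1],q[2],q[3],q[0]]).as_matrix(); T=o["eef_pos"]
Y=(X-T)@Rt
for v in range(176,420,14):
    print(v,p[v,314],(Y[v,314]*1000).round(1))
for v in (230,350): print([ (u,(Y[v,u]*1000).round(1).tolist()) for u in range(300,330,3)])
E
```

```text
176 [111 107 107] [ 30.1   1.3 203.8]
190 [120  97  65] [56.1  1.  -9.7]
204 [222 190 129] [ 53.8   1.  -21.2]
218 [223 191 130] [ 49.2   1.  -21.1]
232 [223 191 130] [ 44.6   1.  -21.5]
246 [222 190 129] [ 39.9   1.  -21.6]
260 [223 190 128] [ 35.    1.  -21.6]
274 [222 188 127] [ 29.9   1.  -21.4]
288 [223 189 129] [ 24.6   1.  -21. ]
302 [223 189 129] [ 19.1   1.  -20.7]
316 [222 188 129] [ 14.2   1.  -21.7]
330 [117  94  64] [  8.6   1.  -21.6]
344 [121  98  68] [  2.8   1.  -21.5]
358 [121  99  66] [ -2.6   1.  -22.2]
372 [120  97  65] [ -9.1   1.  -21.6]
386 [120  97  65] [-15.4   1.  -21.4]
400 [120  97  65] [-21.2   1.  -22.1]
414 [79 64 45] [-29.1   1.  -20.7]
[(300, [-16.6, -11.7, 182.6]), (303, [45.2, -2.5, -21.1]), (306, [45.4, -1.5, -21.7]), (309, [45.3, -0.6, -21.6]), (312, [45.2, 0.4, -21.3]), (315, [45.1, 1.3, -20.9]), (318, [45.3, 2.3, -21.5]), (321, [45.1, 3.3, -20.9]), (324, [45.5, 4.2, -22.2]), (327, [-16.7, 13.3, 182.9])]
[(300, [2.0, -3.9, -23.8]), (303, [2.0, -2.9, -23.8]), (306, [0.5, -1.9, -21.8]), (309, [0.3, -0.8, -21.5]), (312, [0.6, 0.3, -22.0]), (315, [-0.0, 1.4, -21.0]), (318, [1.2, 2.4, -22.7]), (321, [0.8, 3.5, -22.1]), (324, [0.7, 4.6, -22.1]), (327, [2.5, 5.5, -24.5])]
```

```bash
python3 -m crank '[[[0,0,0],[0,0,7],0.0],[[0,-0.02,0],[0,0,7],0.0],[[-0.011,-0.04,0],[0,0,0],0.0],[[-0.011,-0.04,0],[0,0,0],0.0],[[-0.011,-0.04,0],[0,0,0],0.0],[[-0.011,-0.04,0],[0,0,0],0.0],[[-0.011,-0.04,0],[0,0,0],0.0],[[-0.011,-0.04,0],[0,0,0],0.0],[[-0.01,-0.035,0],[0,0,0],0.0],[[0,0,0],[0,0,0],0.0]]' 60; python3 - <<'E'
from station import bot
import cv2,numpy as np
o=bot.get_obs();print(o["eef_pos"],o["tool_rot"],o["gripper_width"],o["contact_force"])
c=bot.calibration("wrist");p,d=bot.read_camera("wrist")
cv2.imwrite("pics/w3.png",p[:,:,::-1]); np.savez("w3.npz",p=p,d=d,E=c["extrinsics"],K=[c["fx"],c["fy"],c["cx"],c["cy"]])
E
```

```text
t: 5.68
eef_pos: [0.4635, 0.0991, 0.2101]
tool_rot: [-0.0, 0.999, -0.04, -0.001]
contact_force: [-0.3, -0.4, -1.1]
gripper_width: 0.083
[0.4634565  0.09905454 0.21006828] [-2.33695939e-04  9.99217108e-01 -3.95391718e-02 -1.33049795e-03] 0.08299045269764127 [-0.34347124 -0.44495428 -1.05181564]
```

View pics/w3.png

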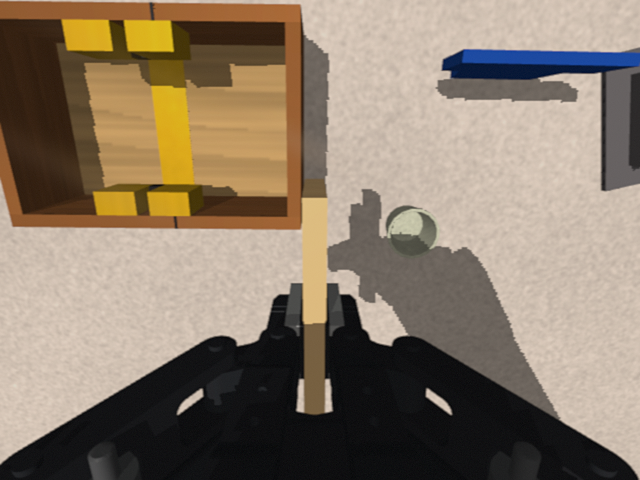

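The whole box is visible: slots at about (121,30) and (142,197) between the yellow tops, and black lines at about (152,10) and (176,222). I'll zoom in for accuracy.

```bash
python3 - <<'E'
from h import *; import cv2
p,d,E,K=load("w3.npz")
a=np.hstack([cv2.resize(p[0:70,50:200],None,fx=5,fy=5,interpolation=cv2.INTER_CUBIC)]);b=cv2.resize(p[175:235,80:230],None,fx=5,fy=5,interpolation=cv2.INTER_CUBIC)
a=np.clip(np.vstack([a[:300],b])*1.0,0,255).astype(np.uint8)
cv2.imwrite("pics/w3z.png",a[:,:,::-1])
E
```

```text
(no output)
```

View pics/w3z.png

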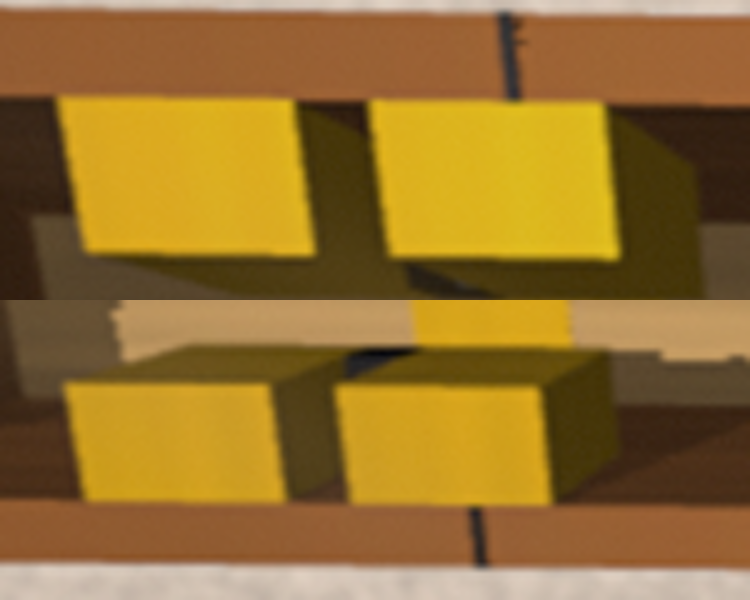

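```bash
python3 - <<'E'
from h import *
p,d,E,K=load("w3.npz")
def W(x,y):
    if y<300: u,v=50+(x+.5)/5-.5,(y+.5)/5-.5
    else: u,v=80+(x+.5)/5-.5,175+(y-300+.5)/5-.5
    return ray(u,v,.08,E,K)[:2]
A=np.array
top=[W(*c) for c in[(295,97),(369,100),(317,255),(390,258)]]; bot=[W(*c) for c in[(271,383),(337,383),(288,501),(351,505)]]
t=np.mean(top,0);b=np.mean(bot,0);m=(t+b)/2
x=(t-b)/np.linalg.norm(t-b);y=A([-x[1],x[0]])
print("slot T,B,mid",t,b,m.round(4),"dist",np.linalg.norm(t-b),"yaw",np.degrees(np.arctan2(x[1],x[0])))
print("slot widths",[np.round((q[0]-q[1])@y*1000,1) for q in (top[:2],top[2:],bot[:2],bot[2:])])
lT,lB=W(510,57),W(480,535);print("line",(lT-m)@y,(lB-m)@y,"offset")
for c in [(59,97),(604,102),(85,253),(620,259),(65,383),(545,386),(85,500),(553,504)]:
    q=W(*c)-m; print(c,np.round(A([q@x,q@y])*1000,1))
E
```

```text
slot T,B,mid [0.60383008 0.21503011] [0.49273821 0.22497789] [0.5483 0.22  ] dist 0.11153637105997544 yaw -5.116929657650986
slot widths [np.float64(9.4), np.float64(9.5), np.float64(9.7), np.float64(9.4)]
line -0.023499588100005225 -0.023529355558812012 offset
(59, 97) [64.7 34.9]
(604, 102) [ 64.9 -34.9]
(85, 253) [46.7 35.3]
(620, 259) [ 46.7 -34.9]
(65, 383) [-47.   35.2]
(545, 386) [-46.7 -35.6]
(85, 500) [-64.8  35.4]
(553, 504) [-64.7 -35.1]
```

```bash
python3 -m crank '[[[0,0,0],[0,0,0.6],0.0],[[0.02,-0.033,0],[0,0,0],0.0],[[0.02,-0.033,0],[0,0,0],0.0],[[0.02,-0.033,0],[0,0,0],0.0],[[0.016,-0.03,0],[0,0,0],0.0],[[0,0,0.03],[0,0,0],0.0],[[0,0,0.03],[0,0,0],0.0],[[0,0,0.02],[0,0,0],0.0],[[0,0,0.01],[0,0,0],0.0],[[0,0,0],[0,0,0],0.0]]' 60; python3 - <<'E'
from station import bot
import cv2,numpy as np
o=bot.get_obs();print(o["eef_pos"],o["tool_rot"],o["gripper_width"],o["contact_force"])
c=bot.calibration("wrist");p,d=bot.read_camera("wrist")
cv2.imwrite("pics/w4.png",p[:,:,::-1]); np.savez("w4.npz",p=p,d=d,E=c["extrinsics"],K=[c["fx"],c["fy"],c["cx"],c["cy"]])
E
```

```text
t: 6.98
eef_pos: [0.5529, 0.2164, 0.1207]
tool_rot: [0.0, 0.999, -0.048, -0.001]
contact_force: [0.4, -0.7, 0.1]
gripper_width: 0.083
[0.55286833 0.21636012 0.12067019] [ 4.59758077e-04  9.98833502e-01 -4.82813298e-02 -5.80088041e-04] 0.0827015218168396 [ 0.40584743 -0.67528185  0.10909289]
```

View pics/w4.png

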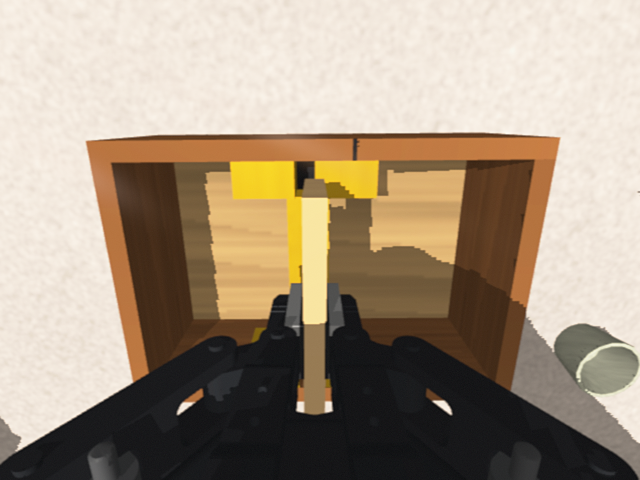

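Slot at about (305,175) in this view, with the board slightly to its right. I'll measure the offset in the tool frame.

```bash
python3 - <<'E'
from h import *; import cv2
from scipy.spatial.transform import Rotation as R
from station import bot
p,d,E,K=load("w4.npz"); o=bot.get_obs(); q=o["tool_rot"]; Rt=R.from_quat([q[1],q[2],q[3],q[0]]).as_matrix(); T=o["eef_pos"]
hsv=cv2.cvtColor(p,cv2.COLOR_RGB2HSV).astype(int)
y=(hsv[...,0]>20)&(hsv[...,0]<33)&(hsv[...,1]>170)&(hsv[...,2]>150)
for v in (164,168,172,176,180,184,188,192):
    us=np.where(y[v,220:390])[0]+220; g=np.where(np.diff(us)>5)[0]
    for k in g:
        a,b=us[k]+.5,us[k+1]-.5
        A=(ray(a,v,.08,E,K)-T)@Rt*1000;B=(ray(b,v,.08,E,K)-T)@Rt*1000
        print(v,a,b,A.round(1),B.round(1),"mid",((A+B)/2)[1].round(2))
X=(cloud(d,E,K)-T)@Rt
for v in (210,250,290):
    us=[u for u in range(290,340) if abs(X[v,u,2]+.021)<.003]; print(v,us[0],us[-1],(X[v,us[0]]*1000).round(1),(X[v,us[-1]]*1000).round(1))
print(T,R.from_matrix(Rt).as_euler('zyx',degrees=True))
E
```

```text
164 293.5 314.5 [58.3 -8.5 41.5] [58.3  1.4 41.5] mid -3.58
168 294.5 314.5 [56.4 -8.1 41.5] [56.4  1.4 41.5] mid -3.36
172 294.5 314.5 [54.5 -8.1 41.5] [54.5  1.4 41.5] mid -3.37
176 294.5 314.5 [52.6 -8.1 41.5] [52.6  1.4 41.5] mid -3.39
180 294.5 324.5 [50.7 -8.2 41.5] [50.7  6.1 41.5] mid -1.02
184 294.5 339.5 [48.8 -8.2 41.5] [48.8 13.3 41.5] mid 2.57
188 294.5 344.5 [46.9 -8.2 41.5] [46.9 15.8 41.5] mid 3.77
192 294.5 347.5 [44.9 -8.3 41.5] [44.9 17.3 41.5] mid 4.5
210 302 326 [ 50.9  -2.7 -18.8] [ 50.9   4.8 -18.8]
250 303 326 [ 37.5  -2.5 -18.8] [ 37.5   5.  -18.9]
290 303 326 [ 23.2  -2.7 -19.1] [ 22.8   5.1 -18.3]
[0.55328564 0.21693506 0.12152735] [5.50732223e+00 1.03526259e-02 1.79994344e+02]
```

```bash
python3 -m crank '[[[-0.003,-0.004,0],[0,0,-0.4],0.0],[[0,0,0.005],[0,0,0],0.0],[[0,0,0.005],[0,0,0],0.0],[[0,0,0],[0,0,0],0.0]]' 60; python3 - <<'E'
from station import bot
import cv2,numpy as np
o=bot.get_obs();print(o["eef_pos"],o["tool_rot"],o["gripper_width"],o["contact_force"])
c=bot.calibration("wrist");p,d=bot.read_camera("wrist")
cv2.imwrite("pics/w5.png",p[120:330,190:450,::-1].repeat(2,0).repeat(2,1)); np.savez("w5.npz",p=p,d=d,E=c["extrinsics"],K=[c["fx"],c["fy"],c["cx"],c["cy"]])
E
```

```text
t: 7.52
eef_pos: [0.55, 0.2214, 0.1108]
tool_rot: [0.0, 0.999, -0.044, -0.0]
contact_force: [0.0, -0.1, -0.6]
gripper_width: 0.09
[0.54995515 0.2213546  0.11075119] [ 2.90650525e-04  9.99026935e-01 -4.41012289e-02 -4.24997817e-04] 0.0904745610644058 [ 0.03753407 -0.09549496 -0.60531861]
```

View pics/w5.png

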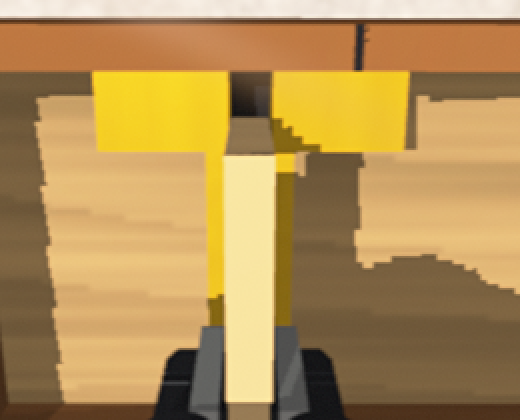

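The board's ear now lines up with the slot (gap at x≈230–272 in the zoom, ear at about 228–275). I'll descend gently in small steps.

```bash
python3 - <<'E'
from h import *; import cv2
from scipy.spatial.transform import Rotation as R
from station import bot
p,d,E,K=load("w5.npz"); o=bot.get_obs(); q=o["tool_rot"]; Rt=R.from_quat([q[1],q[2],q[3],q[0]]).as_matrix(); T=o["eef_pos"]
hsv=cv2.cvtColor(p,cv2.COLOR_RGB2HSV).astype(int)
y=(hsv[...,0]>20)&(hsv[...,0]<33)&(hsv[...,1]>170)&(hsv[...,2]>150)
for v in (158,162,166,170,174):
    us=np.where(y[v,220:400])[0]+220; g=np.where(np.diff(us)>5)[0]
    for k in g[:1]:
        a,b=us[k]+.5,us[k+1]-.5
        A=(ray(a,v,.08,E,K)-T)@Rt*1000;B=(ray(b,v,.08,E,K)-T)@Rt*1000
        print(v,a,b,A.round(1),B.round(1),"mid",((A+B)/2)[1].round(2))
X=(cloud(d,E,K)-T)@Rt
for v in (210,250,290):
    us=[u for u in range(290,345) if abs(X[v,u,2]+.021)<.003]; print(v,us[0],us[-1],(X[v,us[0]]*1000).round(1),(X[v,us[-1]]*1000).round(1))
E
python3 -m crank '[[[0,0,0.004],[0,0,0],0.0],[[0,0,0.004],[0,0,0],0.0],[[0,0,0],[0,0,0],0.0]]' 60
```

```text
158 304.5 326.5 [62.2 -3.6 31. ] [62.2  6.1 31. ] mid 1.29
162 304.5 326.5 [60.5 -3.6 31. ] [60.5  6.2 31. ] mid 1.29
166 304.5 325.5 [58.7 -3.6 31. ] [58.7  5.7 31. ] mid 1.07
170 304.5 325.5 [57.  -3.6 31. ] [57.   5.8 31. ] mid 1.07
174 304.5 325.5 [55.2 -3.6 31. ] [55.2  5.8 31. ] mid 1.07
210 302 327 [ 51.1  -3.2 -19.5] [ 51.1   4.7 -19.4]
250 303 326 [ 37.6  -3.  -19.3] [ 37.7   4.5 -19.5]
290 303 326 [ 23.3  -3.1 -19.5] [ 23.6   4.6 -20.2]
t: 7.95
eef_pos: [0.55, 0.2215, 0.1028]
tool_rot: [0.0, 0.999, -0.044, -0.0]
contact_force: [-0.4, 0.4, -1.4]
gripper_width: 0.088
```

```bash
python3 -m crank '[[[0,0.0003,0.002],[0,0,0],0.0],[[0,0,0.002],[0,0,0],0.0],[[0,0,0.002],[0,0,0],0.0],[[0,0,0],[0,0,0],0.0]]' 60
```

```text
t: 8.45
eef_pos: [0.5502, 0.2213, 0.0971]
tool_rot: [0.0, 0.999, -0.044, -0.0]
contact_force: [0.4, -1.0, -0.9]
gripper_width: 0.084
```

```bash
python3 -m crank '[[[0,0,0.002],[0,0,0],0.0],[[0,0,0.002],[0,0,0],0.0],[[0,0,0],[0,0,0],0.0]]' 60
```

```text
t: 8.82
eef_pos: [0.5501, 0.2213, 0.0931]
tool_rot: [0.0, 0.999, -0.044, -0.0]
contact_force: [-0.7, -0.1, -1.0]
gripper_width: 0.084
```

There's no force with the ears below rim level, so they are in the slots. I'll keep going down.

```bash
python3 -m crank '[[[0,0,0.003],[0,0,0],0.0],[[0,0,0.003],[0,0,0],0.0],[[0,0,0.003],[0,0,0],0.0],[[0,0,0.003],[0,0,0],0.0],[[0,0,0.003],[0,0,0],0.0],[[0,0,0],[0,0,0],0.0]]' 60
```

```text
t: 9.57
eef_pos: [0.5501, 0.2212, 0.078]
tool_rot: [0.0, 0.999, -0.044, -0.0]
contact_force: [0.1, 0.4, -0.9]
gripper_width: 0.083
```

```bash
python3 -m crank '[[[0,0,0.0015],[0,0,0],0.0],[[0,0,0.0015],[0,0,0],0.0],[[0,0,0],[0,0,0],0.0]]' 60
```

```text
t: 9.95
eef_pos: [0.5502, 0.2213, 0.0752]
tool_rot: [0.0, 0.999, -0.044, -0.0]
contact_force: [-0.4, -0.4, 0.2]
gripper_width: 0.087
```

```bash
python3 -m crank '[[[0,0,0.001],[0,0,0],0.0],[[0,0,0.001],[0,0,0],0.0],[[0,0,0],[0,0,0],0.0]]' 60
```

```text
t: 10.32
eef_pos: [0.5504, 0.2214, 0.0736]
tool_rot: [-0.0, 0.999, -0.044, 0.0]
contact_force: [-0.8, -0.8, 2.4]
gripper_width: 0.083
```

```bash
python3 -m crank '[[[0,0,0.001],[0,0,0],0.0],[[0,0,0.001],[0,0,0],0.0],[[0,0,0],[0,0,0],0.0]]' 60; python3 - <<'E'
from station import bot
import cv2,numpy as np
o=bot.get_obs();print(o["eef_pos"],o["tool_rot"],o["gripper_width"],o["contact_force"])
c=bot.calibration("wrist");p,d=bot.read_camera("wrist")
from h import *
X=cloud(d,c["extrinsics"],[c["fx"],c["fy"],c["cx"],c["cy"]])
for v in (210,230,250,270,290): print(X[v,314].round(4))
cv2.imwrite("pics/w6.png",p[:,:,::-1])
E
```

```text
t: 10.7
eef_pos: [0.5505, 0.2214, 0.072]
tool_rot: [0.0, 0.999, -0.044, 0.0]
contact_force: [-2.6, -2.5, 8.2]
gripper_width: 0.089
[0.55046075 0.22143096 0.07201924] [ 8.76803070e-06  9.99026995e-01 -4.41020080e-02  2.75541035e-04] 0.08901207539413039 [-2.55003266 -2.49367351  8.22767035]
[0.6015 0.2164 0.0918]
[0.595  0.217  0.0922]
[0.588  0.2176 0.0915]
[0.5812 0.2182 0.092 ]
[0.5741 0.2189 0.0925]
```

View pics/w6.png

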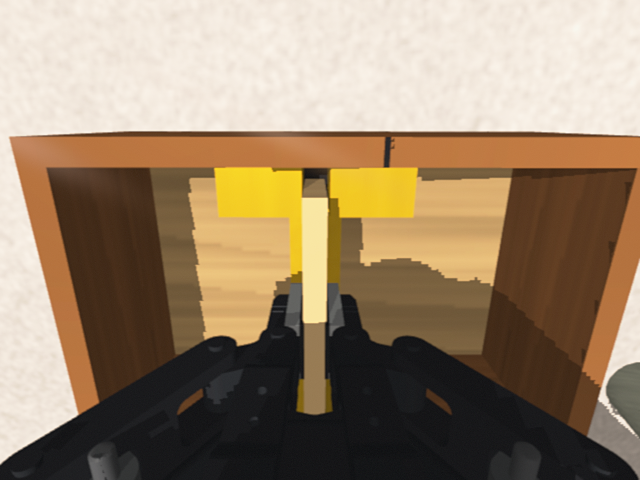

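The board is home: its top edge is at about 92 mm, the guides are sprung roughly 2–3 mm, the force is only 8 N, and the ear at (315,185) sits down between the blocks. Next I'll relieve the push and release it.

```bash
python3 -m crank '[[[0,0,-0.001],[0,0,0],0.0],[[0,0,-0.0005],[0,0,0],0.0],[[0,0,0],[0,0,0],0.015],[[0,0,0],[0,0,0],0.03],[[0,0,0],[0,0,0],0.04],[[0,0,0],[0,0,0],0.04]]' 20
```

```text
t: 11.5
eef_pos: [0.5502, 0.2213, 0.0726]
tool_rot: [0.0, 0.999, -0.044, -0.0]
contact_force: [-0.0, -0.7, -0.5]
gripper_width: 0.469
```

```bash
python3 -m crank '[[[0,0,-0.01],[0,0,0],0.04],[[0,0,-0.02],[0,0,0],0.04],[[0,0,-0.03],[0,0,0],0.04],[[0,0,-0.04],[0,0,0],0.04],[[-0.03,0.04,-0.03],[0,0,0],0.04],[[-0.03,0.045,-0.02],[0,0,0],0.04],[[-0.03,0.045,0],[0,0,0],0.04],[[0,0,0],[0,0,0],0.04]]'; python3 - <<'E'
from station import bot
import cv2,numpy as np
o=bot.get_obs();print(o["eef_pos"],o["contact_force"])
c=bot.calibration("wrist");p,d=bot.read_camera("wrist")
cv2.imwrite("pics/w7.png",p[:,:,::-1]); np.savez("w7.npz",p=p,d=d,E=c["extrinsics"],K=[c["fx"],c["fy"],c["cx"],c["cy"]])
p,d=bot.read_camera("scene");cv2.imwrite("pics/s7.png",p[:,:,::-1])
E
```

```text
t: 12.5
eef_pos: [0.4472, 0.0964, 0.2242]
tool_rot: [0.001, 0.999, -0.046, 0.0]
contact_force: [0.9, 0.2, 0.6]
gripper_width: 0.465
[0.44718061 0.09639616 0.22418585] [0.92895745 0.2315579  0.59376557]
```

View pics/w7.png

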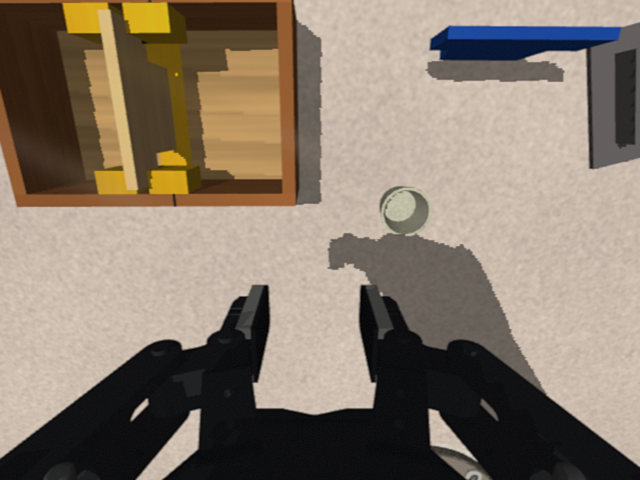

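View pics/s7.png

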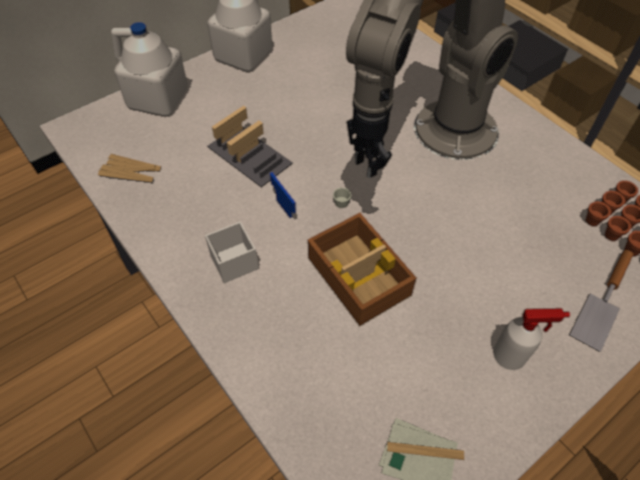

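The board stands in the slots, with its top edge running from about (105,12) to (132,188) in the wrist view. The other boards, cup, planter and spray bottle look undisturbed. One check of its height and pose before handing in.

```bash
python3 - <<'E'
from h import *; import cv2
p,d,E,K=load("w7.npz"); X=cloud(d,E,K)
hsv=cv2.cvtColor(p,cv2.COLOR_RGB2HSV).astype(int)
m=np.zeros((480,640),bool); m[8:192,92:142]=1
m&=(X[...,2]>.088)&(X[...,2]<.105)
q=X[m]; print(m.sum(),np.median(q,0).round(4))
w,ev=np.linalg.eigh(np.cov(q[:,:2].T)); print("yaw",np.degrees(np.arctan(ev[1,1]/ev[0,1])), "ext",np.ptp((q[:,:2]@ev[:,1])))
a=q[:,:2]@ev[:,1]
for lo,hi in((0,20),(40,60),(80,100)):
    s=(a>=np.percentile(a,lo))&(a<=np.percentile(a,hi));print(q[s].mean(0).round(4))
c=(q[:,:2].min(0)+q[:,:2].max(0))/2
m0=np.array([.5483,.22]);t=np.radians(-5.1);x=np.array([np.cos(t),np.sin(t)]);y=np.array([-x[1],x[0]])
print("rel slot mid x,y mm",(c-m0)@x*1e3,(c-m0)@y*1e3)
E
```

```text
2878 [0.5532 0.2193 0.0938]
yaw -5.104051898788771 ext 0.11588562940973057
[0.5953 0.2154 0.0933]
[0.5531 0.2192 0.0933]
[0.5032 0.2236 0.0933]
rel slot mid x,y mm -1.255079766854013 0.3513352728783947
```

```bash
python3 -c "
from station import bot
print(bot.hand_in())"
```

```text
the job is handed in; nothing more can be done
None
```

The thin divider is home in the slots and released, and the job is handed in; `hand_in` reports no verdict.

- **Choice of board:** I picked the one that looked thinnest in the images. Pinching it gave an opening of about 7.4 mm, which matches only the 8 mm board. I pinched only that board; the other two I compared by camera, where their top edges came out clearly thicker (about 14 and 11 mm).
- **Fitting:** The slots were found from the wrist camera, about 23.5 mm from the black lines towards +y. The ears went in with no felt resistance. I then pushed the board home at about 8 N and eased off before opening the fingers.
- **Final checks:** The top edge measured about 93.5 mm (nominal 95), so the centre is about 51 mm up. The board is level along its width, its yaw matches the box, and it sits about 1.3 mm (x) and 0.4 mm (y) from the slot middle. In the last pictures the other two boards still stand in the rack, and the cup, planter and spray bottle look unmoved.
- **Disagreement:** The overhead camera put the slots about 2 mm further along y than the wrist camera. I used the wrist value, and the insertion confirmed it.

The arm time used was about 12.6 s.

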